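Tip the used culture dishes into the tub and register the empty tray

ROBOT

A 6-joint arm with a two-finger parallel gripper is mounted at the origin on a cart in front of the work surface, level with it; the furniture and walls round the work are solid. World frame = base frame: x ahead of the robot, y to its left, z up, the work surface at z = 0. Lengths are in m, angles in rad, forces in N, time in s.
With the tool pointing down it reaches from about 0.35 to 0.875 m from the base axis. Payload 4.2 kg.
Tool frame: the origin (TCP) lies on the centre line of the jaws, within the pads' length; the fingertips stand arm.tips_ahead ahead of it and the grasp point (between the pads) lies 3 mm ahead of it (arm.tips_ahead is the distance from the TCP to the fingertips, in m); z points along the fingers, y is the line along which they close (so a half turn about z gives the same grasp; the last joint's range is limited). The gripper opens to 87 mm and grips with 3 to 60 N. Pads are 19 mm wide; open, the fingers measure 117 mm over their backs; the gripper's body (75 mm by 190 mm) begins 51 mm behind the grasp point.
Start: joints at [-0.973, 0.385, 0.008, 0, -1.194, -0.259], TCP at [0.208, -0.589, 0.245] pointing down, gripper open.
Joint ranges: [-3.14, 3.14], [-1.21, 2.06], [-1.07, 1.41], [-3.16, 2.05], [-2.99, -0.16], [-3.1, 3.1]. Speed limits (rad/s): [2.79, 2.79, 3.14, 3.14, 3.14, 3.14].

INTERFACE

Orientations are given as a unit quaternion [w, x, y, z].
In Python, from rig import arm gives the robot as it stands. The module is installed in compiled form; this text tells all that it offers.
- The arm moves only by the tool play_rows, never from a script. Its argument "steps" is a list of rows, each a list of 5 numbers: the finger opening in mm, from 0 to 87, then the shift along the tool's x, y, z in mm, then the turn about the tool's z in degrees. A call has 1 to 10 rows; each row shifts and turns the commanded pose from where the row before left it, along the tool's axes as they then stand; what a row does not reach is not made up. A row lasts 1/10 s, in which the tool goes at most 50 mm and 8.59 degrees, less where a joint would pass 70% of its speed; a pose out of reach is approached as far as the arm can. A call is refused whole if a number of a shift passes 50 or a number of a turn 8.59, either way. A call with a gripper value outside its range is refused whole. The fingers move at their own pace and stop on an object; "force" is the grip in N (left out, the last holds). Time passes only in rows, so rows that do not move let the fingers close. It gives the time, the measured TCP pose, the force, the opening and the grip force at its end, in the units of the state.
- arm.sense(): the state, without advancing time (a new reading comes with each control period).
- arm.snapshot(name): name is "scene" or "top"; returns (picture, depth): 384x512x3 uint8, red, green, blue; 384x512 float32, m along the optical axis (not along the pixel's ray), 0 where there is no reading.
- arm.camera_info(name): a dict with "mtx" (3x3 intrinsics, pixels), "k1" (the pictures are not rectified: a ray, as slopes to the right and down, at radius r is drawn at 1 + k1 r^2 times it, then the intrinsics apply), "xyz" and "attitude" of the camera in the world. Camera axes: x right, y down, z forward; pixel columns grow to the right and rows downward; lengths in m; the calibration is good to about 2 mm. A picture is of the moment at which its call begins. camera_info takes no time and is no camera call.
- arm.job_done(): hands the job in; it is judged then, once.
Trained networks look in the newest picture that a camera, given by its name, has taken for a name from the list of things; names that differ only in an ending like _2 or _b are one class to them, and where a whole thing is asked for, a point or a joint stands for the part that bears it (a point fixed in the world has none). Each returns a list of dicts, best first, with "conf" (0 to 1); they miss things now and then, are a little off and sometimes report something else, mostly with a low value. They report only what shows in the picture. A call takes as long as a camera call. They do not tell look-alikes from the thing itself.
- arm.trace(label, camera): "region" (384x512 bool, what is visible of it) and "rect" ([left, top, right, bottom] in pixels, round what is visible of it).
- arm.spot_point(label, camera): "point" ([row, column] in pixels: a listed point, or the origin of a listed thing).
The state is a dict: "time_s": time; "joint_positions": joint angles; "joint_velocities": joint speeds; "joint_torque": joint torques, N m; "ee_pos": TCP position; "tool_rot": TCP orientation; "force": force on the tool from outside, world axes, zero at the start; "ft_torque": the same for the moment, N m; "finger_gap": opening from 0.0 (shut) to 1.0 (fully open); "finger_force": force on a finger pad.
Only numpy, scipy, OpenCV 4.12 (cv2) and the standard library are available. Lean on these libraries where they do the work, as an engineer would, in place of code of your own. Each camera call takes 0.05 s, during which the arm holds its last target. There are 200 camera calls.

TASK

Lift the carrier tray by its grip post with both used culture dishes riding on it, and tip it over the discard tub so that both dishes slide off its open end into the tub without the gripper touching them. Then lay the empty tray flat on the registration plate with its post end toward the end fence, press it into the corner so that it touches both fences squarely at once, and finish while still holding it pressed there; do not disturb the flask, the can or the beaker that stand around.

Things in the scene. Friction and masses are not known exactly. Their poses are not given: they have to be found in the camera images.
- tray: bare aluminium tray, 180 x 76 mm, 0.16 kg +-20%. Origin: centre of its underside; x along it toward the post end, z up. Floor 4 mm thick; side walls (y = +-36 mm, 4 mm thick, x = -90 to 46) and cross wall (x = 44) reach 14 mm over the underside; -x end open, +x end rim 14 mm high. Faces x = +90 and y = +38 mm go against the fences
- tray_grip (a point): where to grip: on the axis of the tray's black grip post, 24 x 24 mm square with faces along the tray's x and y, from the floor up to 64 mm over the tray's underside; this point is at x = +65 mm, y = 0, 46 mm over the underside. Axes as the tray
- tray_lip (a point): middle of the tray's open end: x = -90 mm, y = 0, on the floor's upper face (4 mm over the underside)
- dish_a: closed clear culture dish, 59 mm across, 16 mm high, 0.02 kg, lying on the tray nearer its open end (centre 53 mm from the tray's centre toward the open end); it slides on the tray once that is tipped by about 21 degrees (18 to 25). Origin: centre of its underside, z up
- dish_b: second such dish, lying on the tray nearer the post (centre 10 mm from the tray's centre toward the post). Origin: centre of its underside, z up
- tub: open discard tub of grey plastic, 190 mm (x) x 150 mm (y), 6 mm more all round at the rim, 70 mm high, wall and floor 4 mm, fixed to the desk. Origin: centre of its underside; axes along its sides, z up. Around the work: ring binders 0.32 m high at x > 0.52, y < -0.49 m; a monitor 0.34 m high at y > 0.36 m; low lab things under 0.11 m at x > 0.71 m
- nest: fixed dark steel registration plate (ground smooth, as are the fences: friction about 0.4), 230 x 130 mm, 8 mm thick, with two aluminium fences. Origin: centre of its underside; x toward the end fence, y toward the side fence, z up. Fences' inner faces at x = +99 and y = +49 mm: the tray is home with its origin at x = +9, y = +11, z = +8 mm, axes along the plate's
- nest_corner (a point): inner corner where the planes of the two fences' inner faces meet, at the plate's upper face (x = +99, y = +49, z = +8 mm in the plate's frame); axes as the plate
- end_fence: end fence, bar 16 x 100 mm, 16 mm high on the plate, across the plate's +x end, rigid. Origin: centre of its underside, axes as the plate
- side_fence: side fence, bar 190 x 16 mm, 16 mm high on the plate, along the plate's +y side, rigid. Origin: centre of its underside, axes as the plate
- oil_flask: bystander: small brown flask with black cap, 29 mm across, 62 mm high; origin: centre of its underside
- lens_can: bystander: black plastic can, 43 mm across, 61 mm high; origin: centre of its underside
- glass_beaker: bystander: small clear beaker, 45 mm across, 57 mm high; origin: centre of its underside
Not all that is in view belongs to the job. Leave any blue or yellow look-alike of the dish_a alone.

How it is judged:
By the outcome, as a careful person would: the job done as asked, in the order asked, and still so for the second after the job is handed in, while the arm keeps its last pose, push and grip.
It also fails if it takes over 64 s, if anything falls off the work surface, if the arm or the gripper's body presses on something with over 40 N, if the wrist force passes 120 N, or if a joint passes its speed limit or range.

## Working session

There is one attempt and no reset: what is moved stays moved. The work goes in short steps, Python scripts to look and compute and a tool call to move; the robot and the scene stay as the last step left them, time stands still between calls to the robot, and variables do not carry over. Pictures are saved under pics/ and viewed, at most 10 in all, crops included, and the job is handed in when it is done.

Besides the shell and the picture viewer there is one more tool, called by a JSON object that holds its "name" and its "arguments". play_rows: Moves the arm, as the interface text tells. Its arguments: {"type":"object","properties":{"steps":{"type":"array","items":{"type":"array","items":{"type":"number"}}},"force":{"type":"number"}},"required":["steps"]}

```bash
mkdir -p pics
python3 - <<'E'
from rig import arm
import cv2,numpy as np
s=arm.sense();print(s,arm.tips_ahead)
for n in("scene","top"):
    im,d=arm.snapshot(n);cv2.imwrite(f"pics/{n}.png",im[...,::-1]);np.savez(f"{n}.npz",im=im,d=d)
    print(n,arm.camera_info(n))
    for l in["tray","tray_grip","tray_lip","dish_a","tub","nest","nest_corner","end_fence","side_fence","oil_flask","lens_can","glass_beaker"]:
        print(l,[(np.round(r["point"],1).tolist(),round(r["conf"],2)) for r in arm.spot_point(l,n)])
E
```

```text
{'time_s': 0.0, 'joint_positions': array([-9.73389268e-01,  3.85578894e-01,  6.62367507e-03, -5.12140108e-04,
       -1.19403659e+00, -2.58578180e-01]), 'joint_velocities': array([-2.54043268e-04,  1.80051640e-03,  8.52997656e-05, -7.12806195e-04,
       -2.02035497e-03,  1.55696501e-05]), 'joint_torque': array([-2.17899183e-04, -3.90659881e+01,  1.87408358e+01,  4.21979517e+00,
        1.11531367e-02, -1.92418211e-04]), 'ee_pos': array([ 0.20755771, -0.5889285 ,  0.2434433 ]), 'tool_rot': array([-2.39074974e-04, -1.68511974e-01,  9.85698967e-01,  1.09751084e-03]), 'force': array([-0.79024084, -0.67143205,  0.76100916]), 'ft_torque': array([ 0.00152968, -0.01404423,  0.02384237]), 'finger_force': 0.0, 'finger_gap': 0.9999560794274929} 0.022
scene {'mtx': array([[488.33792614,   0.        , 255.3925191 ],
       [  0.        , 488.33792614, 195.91180203],
       [  0.        ,   0.        ,   1.        ]]), 'k1': -0.14378623517878125, 'xyz': array([-0.52415412,  0.13527658,  1.00799755]), 'attitude': array([ 0.26557568, -0.58638594,  0.70028618, -0.30857796])}
tray [([209.2, 322.6], 0
[... 743 characters left out ...]
3095]), 'attitude': array([-0.05168656,  0.71096297, -0.6995557 ,  0.04981943])}
tray [([198.8, 306.9], 0.56)]
tray_grip [([173.1, 310.1], 0.82)]
tray_lip [([220.5, 317.9], 0.93), ([167.1, 153.9], 0.58)]
dish_a [([211.9, 313.6], 0.8), ([199.1, 351.5], 0.78), ([194.2, 309.0], 0.66), ([243.3, 333.8], 0.56)]
tub [([208.3, 256.1], 0.77)]
nest [([192.2, 306.0], 0.69), ([164.0, 173.0], 0.58), ([212.6, 316.5], 0.18)]
nest_corner [([132.8, 153.1], 0.56)]
end_fence [([130.7, 177.3], 0.66), ([220.4, 317.9], 0.55), ([199.9, 308.7], 0.36), ([163.7, 174.0], 0.25)]
side_fence [([164.0, 152.6], 0.78)]
oil_flask [([240.9, 308.7], 0.56)]
lens_can [([136.8, 249.6], 0.49)]
glass_beaker [([228.1, 164.3], 0.53)]
```

```bash
cat > h.py <<'E'
import numpy as np,cv2
from scipy.spatial.transform import Rotation as R
from rig import arm
def q(a): return R.from_quat([a[1],a[2],a[3],a[0]])
def ray(n,rc):
    c=arm.camera_info(n);K=c["mtx"];p=np.array([[[rc[1],rc[0]]]],float)
    u=cv2.undistortPoints(p,K,np.array([c["k1"],0,0,0,0.]))[0,0]
    return np.array(c["xyz"]),q(c["attitude"]).apply([u[0],u[1],1])
def atz(n,rc,z):
    o,d=ray(n,rc);return o+d*(z-o[2])/d[2]
def tri(a,b):
    (o1,d1),(o2,d2)=ray("scene",a),ray("top",b)
    t=np.linalg.lstsq(np.c_[d1,-d2],o2-o1,rcond=None)[0];x,y=o1+d1*t[0],o2+d2*t[1]
    return (x+y)/2,np.linalg.norm(x-y)
def proj(n,P):
    c=arm.camera_info(n);X=q(c["attitude"]).inv().apply(np.atleast_2d(P)-c["xyz"])
    return cv2.projectPoints(X,np.zeros(3),np.zeros(3),c["mtx"],np.array([c["k1"],0,0,0,0.]))[0][:,0]
E
python3 - <<'E'
from h import *
for l,a,b,z in[("grip",[186,315.5],[173.1,310.1],.046),("lip",[227.2,341.9],[220.5,317.9],.004),("tub",[232.4,270.3],[208.3,256.1],0),("nest",[203.7,171.4],[164,173],0),("corner",[187.9,152.6],[132.8,153.1],.008),("endf",[179.5,171.6],[130.7,177.3],.008),("sidef",[208.9,153.4],[164,152.6],.008),("flask",[243,340],[240.9,308.7],0),("can",[181.8,250.3],[136.8,249.6],0),("beaker",[257.8,173.5],[228.1,164.3],0)]:
    p,e=tri(a,b);print(l,p.round(3),round(e,4),atz("scene",a,z).round(3),atz("top",b,z).round(3))
E
python3 - <<'E'
import cv2
a=cv2.imread('pics/scene.png');b=cv2.imread('pics/top.png')
cv2.imwrite('pics/s2.png',cv2.resize(a[130:330,100:420],None,fx=2.5,fy=2.5,interpolation=2))
cv2.imwrite('pics/t2.png',cv2.resize(b[80:300,110:390],None,fx=2.7,fy=2.7,interpolation=2))
E
```

```text
grip [ 0.548 -0.23   0.041] 0.0069 [ 0.543 -0.224  0.046] [ 0.546 -0.232  0.046]
lip [ 0.401 -0.265  0.004] 0.0061 [ 0.4   -0.268  0.004] [ 0.401 -0.262  0.004]
tub [ 0.439 -0.066 -0.019] 0.0001 [ 0.421 -0.062  0.   ] [ 0.437 -0.066  0.   ]
nest [0.574 0.206 0.017] 0.0084 [0.594 0.212 0.   ] [0.577 0.205 0.   ]
corner [0.678 0.271 0.002] 0.0063 [0.67  0.267 0.008] [0.677 0.273 0.008]
endf [0.683 0.198 0.02 ] 0.0124 [0.7   0.205 0.008] [0.685 0.194 0.008]
sidef [0.574 0.268 0.006] 0.0035 [0.572 0.266 0.008] [0.574 0.269 0.008]
flask [ 0.335 -0.236  0.013] 0.0093 [ 0.345 -0.246  0.   ] [ 0.337 -0.233  0.   ]
can [ 0.675 -0.043 -0.019] 0.0055 [ 0.652 -0.042  0.   ] [ 0.671 -0.041  0.   ]
beaker [0.369 0.219 0.007] 0.0072 [0.374 0.216 0.   ] [0.37  0.224 0.   ]
```

View pics/s2.png

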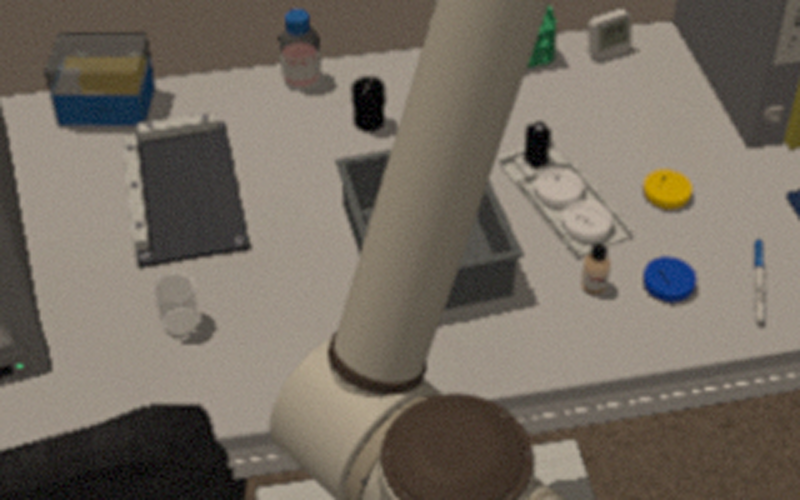

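View pics/t2.png

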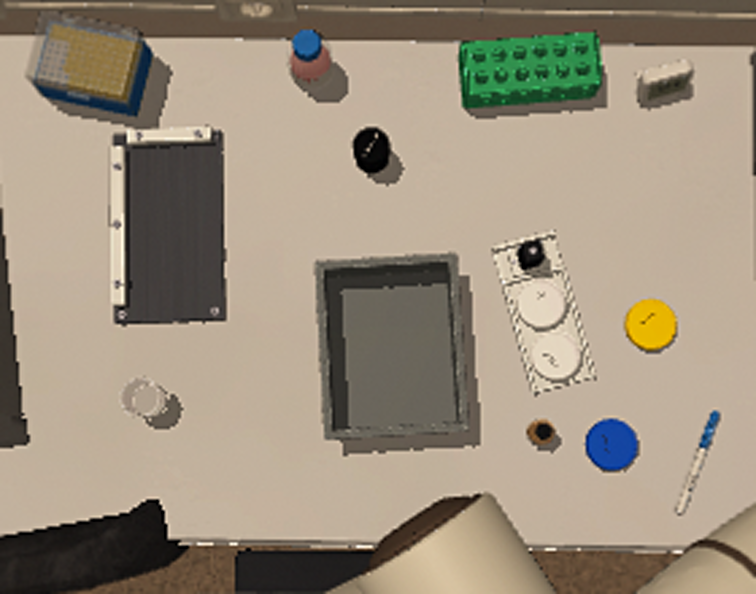

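The top view shows the tray (crop 545,310) with two clear dishes and a black post. The tub is at (395,345) and the plate with its fences at (170,225). The blue (612,445) and yellow (650,325) dishes are look-alikes lying off the tray. The two white/clear ones on the tray (540,303 and 555,355) are dish_a and dish_b. Next I measure the yaws.

Run:
```python
from h import *
im,d=arm.snapshot("top")
def best(l,near):
    rs=arm.trace(l,"top");
    return min(rs,key=lambda r:np.hypot(*(np.argwhere(r["region"]).mean(0)-near)))["region"]
def rect(m,z):
    c=max(cv2.findContours(m.astype(np.uint8),0,cv2.CHAIN_APPROX_NONE)[0],key=cv2.contourArea)[:,0]
    P=np.array([atz("top",(p[1],p[0]),z)[:2] for p in c],np.float32)
    (cx,cy),(w,h),a=cv2.minAreaRect(P);return round(cx,4),round(cy,4),round(w,4),round(h,4),round(a,2)
for l,n,z in[("tray",(198,310),.010),("tub",(208,256),.07),("nest",(164,173),.008),("side_fence",(164,152),.024),("end_fence",(131,177),.024)]:
    m=best(l,n);print(l,m.sum(),rect(m,z))
g=cv2.cvtColor(im,cv2.COLOR_RGB2GRAY).astype(float)
# plate edges with sub-pixel gradients
def edge_rows(rows,c0,c1,z,sgn):  # edge vs column per row
    P=[]
    for r in rows:
        s=sgn*np.diff(cv2.GaussianBlur(g[r:r+1,c0:c1],(5,1),0)[0]);s=np.clip(s,0,None);k=s.argmax();w=slice(max(k-1,0),k+2)
        P.append(atz("top",(r,c0+.5+np.average(np.arange(len(s))[w],weights=s[w]+1e-6)),z)[:2])
    return np.array(P)
def edge_cols(cols,r0,r1,z,sgn):
    P=[]
    for c in cols:
        s=sgn*np.diff(cv2.GaussianBlur(g[r0:r1,c:c+1],(1,5),0)[:,0]);s=np.clip(s,0,None);k=s.argmax();w=slice(max(k-1,0),k+2)
        P.append(atz("top",(r0+.5+np.average(np.arange(len(s))[w],weights=s[w]+1e-6),c),z)[:2])
    return np.array(P)
def line(P,name):
    vx,vy,x,y=cv2.fitLine(P.astype(np.float32),cv2.DIST_HUBER,0,.001,.001).ravel()
    print(name,"ang",round(np.degrees(np.arctan2(vy,vx)),2),"pt",round(x,4),round(y,4))
R_=range(138,192)
line(edge_rows(R_,150,162,.008,-1),"side fence inner")
line(edge_rows(R_,185,200,.008,1),"plate -y edge")
line(edge_cols(range(160,186),126,140,.008,-1),"end fence inner")
line(edge_cols(range(158,190),190,206,.008,1),"plate -x edge")
```

```text
tray 765 (0.4825, -0.238, 0.1807, 0.0767, 15.73)
tub 3457 (0.433, -0.0607, 0.2019, 0.1618, 4.49)
nest 2971 (0.5802, 0.2085, 0.2352, 0.1322, 2.75)
side_fence 392 (0.5736, 0.2629, 0.185, 0.0223, 2.64)
end_fence 193 (0.6854, 0.2087, 0.0229, 0.0967, 4.54)
side fence inner ang 2.98 pt 0.582 0.2602
plate -y edge ang 2.42 pt 0.5688 0.1403
end fence inner ang -89.52 pt 0.6818 0.2096
plate -x edge ang -86.97 pt 0.4615 0.1973
```

Run:
```python
from h import *
im=np.load("top.npz")["im"]
S=5;r0,c0=155,280
v=cv2.resize(im[r0:r0+90,c0:c0+80][...,::-1],None,fx=S,fy=S,interpolation=2).copy()
def pose(x,y,a,P):
    return np.c_[R.from_euler('z',a,degrees=True).apply(P)+[x,y,0]]
def draw(P,col):
    uv=((proj("top",P)-[c0,r0]+.5)*S).astype(np.int32);cv2.polylines(v,[uv.reshape(-1,1,2)],True,col,1)
b=lambda x0,x1,y,z:np.array([[x0,-y,z],[x1,-y,z],[x1,y,z],[x0,y,z]],float)
T=(.4825,-.238,16)
for P,c in((b(-.09,.09,.038,.014),(0,0,255)),(b(.053,.077,.012,.064),(0,255,0)),(b(.053,.077,.012,.004),(255,0,0))): draw(pose(*T,P),c)
a=im[160:182,296:318].astype(int).sum(2);m=np.argwhere(a<150);print(m.mean(0)+[160,296],m.min(0)+[160,296],m.max(0)+[160,296])
cv2.imwrite("pics/ov.png",v)
```

```text
[174.01333333 306.05333333] [169 302] [179 311]
```

View pics/ov.png

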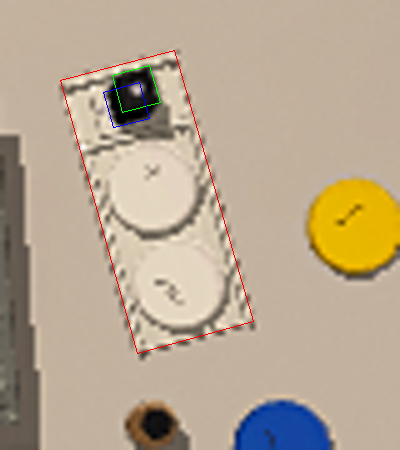

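The red outline of the modelled tray (0.4825, -0.238, yaw 16°) matches the picture within a pixel. The clear dishes sit at overlay pixels (155,190) and (180,285) and are the ones meant. The blue and yellow dishes are off the tray and stay where they are.

{"name": "play_rows", "arguments": {"steps": [[87, 0, 0, 0, 3.4], [87, -35, 21, 0, 0], [87, -35, 21, 0, 0], [87, -35, 21, 0, 0], [87, -35, 21, 0, 0], [87, -35, 21, 0, 0], [87, -35, 21, 0, 0], [87, -35, 21, 0, 0], [87, -35, 21, 0, 0], [87, -35, 21, 0, 0]]}}

```text
time_s: 2.6
ee_pos: [0.4594, -0.3195, 0.2449]
tool_rot: [0.0, -0.139, 0.99, -0.0]
force: [2.0, 0.6, 0.6]
finger_gap: 1.001
finger_force: 0.0
```

```bash
cat >> h.py <<'E'
def to(x,y,z,yaw=None):
    s=arm.sense();r=q(s["tool_rot"]);t=r.as_matrix()[:,1];a=np.degrees(np.arctan2(t[1],t[0]))-90
    print("t",round(s["time_s"],2),"pos",s["ee_pos"].round(4),"yaw(tray)",round(a,2),"F",s["force"].round(1),"M",s["ft_torque"].round(2),"gap",round(s["finger_gap"]*87,1),"ff",round(s["finger_force"],1),"tiltz",r.as_matrix()[:,2].round(3))
    print("tool shift mm",(r.inv().apply(np.array([x,y,z])-s["ee_pos"])*1000).round(1), "turn",None if yaw is None else round(a-yaw,2))
E
python3 -c "
from h import *
to(.545,-.22,.1,16)"
```

```text
t 2.6 pos [ 0.4594 -0.3195  0.2449] yaw(tray) 16.02 F [2.  0.6 0.6] M [-0.06 -0.04 -0.03] gap 87.1 ff 0.0 tiltz [ 0.001 -0.    -1.   ]
tool shift mm [-109.7   72.1  144.9] turn 0.02
```

{"name": "play_rows", "arguments": {"steps": [[87, -28, 18, 0, 0], [87, -28, 18, 0, 0], [87, -28, 18, 15, 0], [87, -26, 18, 25, 0], [87, 0, 0, 35, 0], [87, 0, 0, 35, 0], [87, 0, 0, 35, 0], [87, 0, 0, 0, 0]]}}

```text
time_s: 3.4
ee_pos: [0.5408, -0.2205, 0.0947]
tool_rot: [-0.005, -0.139, 0.99, 0.002]
force: [-1.5, -0.5, -0.4]
finger_gap: 0.999
finger_force: 0.0
```

Run:
```python
from h import *
im,d=arm.snapshot("scene");cv2.imwrite("pics/c1.png",cv2.resize(im[150:280,250:410][...,::-1],None,fx=4,fy=4,interpolation=2))
to(.545,-.22,.049,16)
```

```text
t 3.45 pos [ 0.543  -0.2212  0.0978] yaw(tray) 16.02 F [1.  0.7 0.9] M [-0.03 -0.1   0.01] gap 87.4 ff 0.0 tiltz [-0.005  0.    -1.   ]
tool shift mm [-2.5  0.5 48.8] turn 0.02
```

View pics/c1.png

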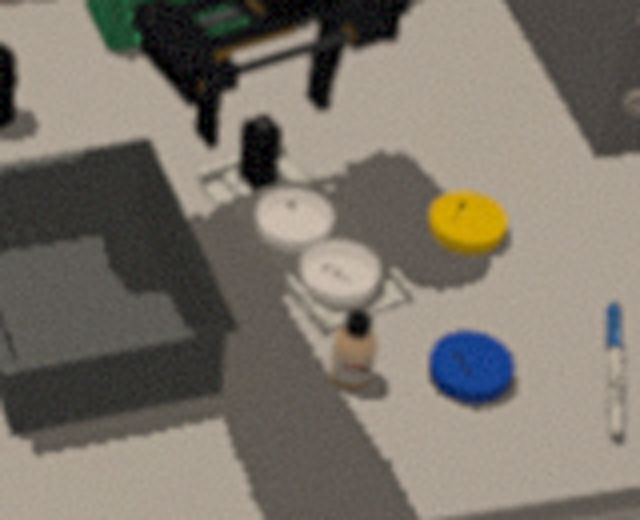

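The fingertips at (208,130) and (320,100) straddle the post top at (262,125). I'll descend and close.

{"name": "play_rows", "arguments": {"steps": [[87, -1, 0, 25, 0], [87, 0, 0, 24, 0], [87, 0, 0, 0, 0], [60, 0, 0, 0, 0], [40, 0, 0, 0, 0], [20, 0, 0, 0, 0], [10, 0, 0, 0, 0], [10, 0, 0, 0, 0], [10, 0, 0, 0, 0], [10, 0, 0, 0, 0]], "force": 40}}

```text
time_s: 4.45
ee_pos: [0.5452, -0.2211, 0.0506]
tool_rot: [0.0, -0.139, 0.99, -0.0]
force: [0.7, 0.7, -0.1]
finger_gap: 0.447
finger_force: 0.0
```

```bash
python3 -c "
from h import *
to(.545,-.22,.145,16)"
```

```text
t 4.45 pos [ 0.5452 -0.2211  0.0506] yaw(tray) 16.01 F [ 0.7  0.7 -0.1] M [-0.03 -0.03 -0.  ] gap 38.9 ff 0.0 tiltz [ 0. -0. -1.]
tool shift mm [ -0.1   1.1 -94.4] turn 0.01
```

{"name": "play_rows", "arguments": {"steps": [[10, 0, 0, 0, 0], [10, 0, 0, 0, 0], [10, 0, 0, 0, 0], [10, 0, 0, 0, 0], [10, 0, 0, 0, 0], [10, 0, 0, -3, 0], [10, 0, 0, -3, 0], [10, 0, 0, -4, 0], [10, 0, 0, 0, 0]], "force": 45}}

```text
time_s: 5.35
ee_pos: [0.5456, -0.2211, 0.0613]
tool_rot: [0.001, -0.139, 0.99, -0.0]
force: [0.1, -0.8, -1.5]
finger_gap: 0.271
finger_force: 45.0
```

Run:
```python
from h import *
to(.545,-.22,.145,16)
im,d=arm.snapshot("scene");cv2.imwrite("pics/c2.png",cv2.resize(im[150:280,250:410][...,::-1],None,fx=4,fy=4,interpolation=2))
```

```text
t 5.35 pos [ 0.5456 -0.2211  0.0613] yaw(tray) 16.02 F [ 0.1 -0.8 -1.5] M [ 0.05 -0.13 -0.03] gap 23.6 ff 45.0 tiltz [ 0.001 -0.    -1.   ]
tool shift mm [  0.2   1.2 -83.7] turn 0.02
```

View pics/c2.png

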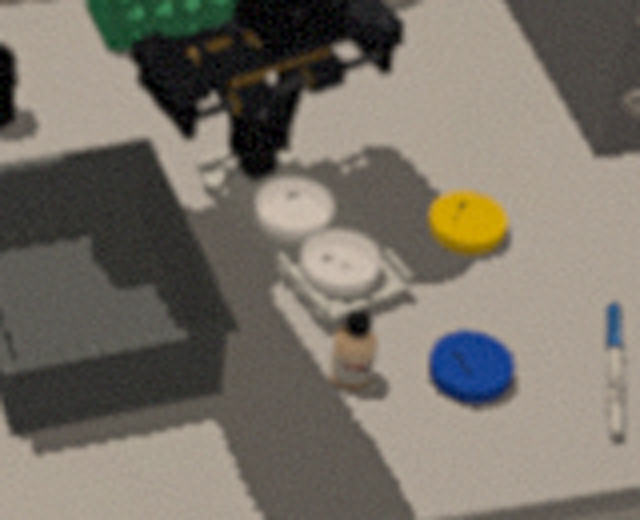

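The tray is held level: the lip end (345,305) is lifted and the dishes are in place. I'll raise it gently.

{"name": "play_rows", "arguments": {"steps": [[10, 0, 0, -8, 0], [10, 0, 0, -15, 0], [10, 0, 0, -20, 0], [10, 0, 0, -20, 0], [10, 0, 0, -20, 0], [10, 0, 0, -20, 0], [10, 0, 0, -20, 0], [10, 0, 0, -12, 0], [10, 0, 0, -5, 0], [10, 0, 0, 0, 0]]}}

```text
time_s: 6.4
ee_pos: [0.5452, -0.221, 0.2009]
tool_rot: [0.0, -0.139, 0.99, -0.0]
force: [-0.3, -0.4, -2.8]
finger_gap: 0.27
finger_force: 45.0
```

{"name": "play_rows", "arguments": {"steps": [[10, 0, 5, 0, 1], [10, 0, 12, 0, 1.5], [10, 0, 18, 0, 1.5], [10, 0, 20, 0, 1.5], [10, 0, 20, 0, 1.5], [10, 0, 20, 0, 1.5], [10, 0, 20, 0, 1.5], [10, 0, 15, 0, 1.5], [10, 0, 8, 0, 0.5], [10, 0, 0, 0, 0]]}}

```text
time_s: 7.4
ee_pos: [0.5204, -0.0847, 0.1999]
tool_rot: [-0.001, -0.036, 0.999, -0.0]
force: [0.5, -0.2, -1.3]
finger_gap: 0.273
finger_force: 45.0
```

Run:
```python
from h import *
to(.553,-.052,.2,4)
```

```text
t 7.4 pos [ 0.5204 -0.0847  0.1999] yaw(tray) 4.09 F [ 0.5 -0.2 -1.3] M [-0.04 -0.13  0.01] gap 23.8 ff 45.0 tiltz [-0.001 -0.    -1.   ]
tool shift mm [-34.9  30.3  -0.1] turn 0.09
```

{"name": "play_rows", "arguments": {"steps": [[10, -4, 4, 0, 0], [10, -8, 7, 0, 0], [10, -9, 8, 0, 0], [10, -8, 7, 0, 0], [10, -6, 4, 0, 0], [10, 0, 0, 0, 0], [10, 0, 0, 0, 0]]}}

```text
time_s: 8.1
ee_pos: [0.5535, -0.053, 0.2003]
tool_rot: [-0.0, -0.035, 0.999, -0.0]
force: [-0.3, -0.5, -2.9]
finger_gap: 0.273
finger_force: 45.0
```

Run:
```python
from h import *
to(.553,-.052,.2,4)
im,d=arm.snapshot("scene");cv2.imwrite("pics/c3.png",cv2.resize(im[100:290,170:370][...,::-1],None,fx=3,fy=3,interpolation=2))
```

```text
t 8.1 pos [ 0.5535 -0.053   0.2003] yaw(tray) 4.02 F [-0.3 -0.5 -2.9] M [-0.01 -0.12 -0.  ] gap 23.7 ff 45.0 tiltz [-0.001 -0.    -1.   ]
tool shift mm [0.5 1.  0.3] turn 0.02
```

View pics/c3.png

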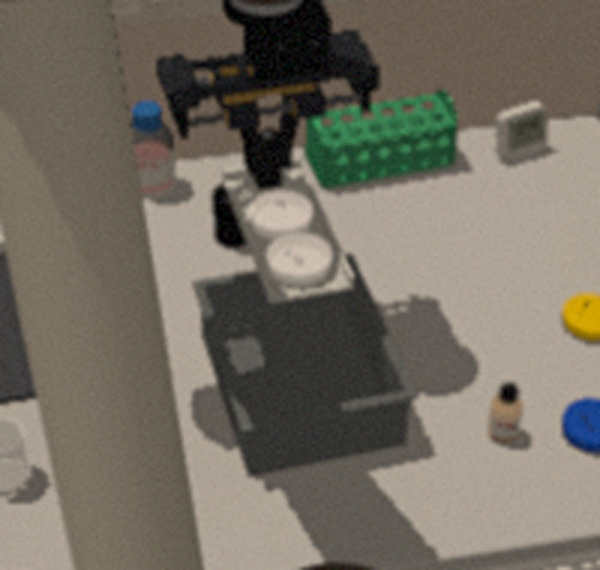

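The tray is level over the tub, with its lip pointing toward the robot and both dishes still on. I'll loosen the grip in stages so it swings open end down.

{"name": "play_rows", "arguments": {"steps": [[10, 0, 0, 0, 0], [10, 0, 0, 0, 0]], "force": 20}}

```text
time_s: 8.35
ee_pos: [0.5533, -0.0533, 0.2007]
tool_rot: [0.0, -0.035, 0.999, -0.0]
force: [-0.3, 0.5, -2.9]
finger_gap: 0.273
finger_force: 20.0
```

```bash
cat >> h.py <<'E'
def angle():
    """tray pitch from lip seen in scene, lip in plane of the tray through the post"""
    s=arm.sense();m=q(s["tool_rot"]).as_matrix();g=s["ee_pos"]+.003*m[:,2];y=m[:,1];arm.snapshot("scene")
    for r in arm.spot_point("tray_lip","scene")[:2]:
        o,d=ray("scene",r["point"]);p=o+d*np.dot(g-o,y)/np.dot(d,y);v=p-g
        f=np.dot(v,-m[:,0]);a=np.degrees(np.arctan2(-v[2],-f)-np.arctan2(.042,.155))
        print("lip",p.round(3),"dist",round(np.linalg.norm(v),3),"(0.161) tip",round(a,1),round(r["conf"],2))
    print("M",s["ft_torque"].round(3),"F",s["force"].round(1),"ff",round(s["finger_force"],1),"dishes",[(np.round(r["point"]).tolist(),round(r["conf"],2)) for r in arm.spot_point("dish_a","scene")])
E
python3 -c "
from h import *
angle()"
```

```text
lip [ 0.375 -0.066  0.177] dist 0.18 (0.161) tip -8.5 0.77
M [-0.021 -0.126 -0.016] F [-0.3  0.5 -2.9] ff 20.0 dishes [([241.0, 367.0], 0.75), ([174.0, 261.0], 0.72), ([209.0, 368.0], 0.7), ([191.0, 269.0], 0.55)]
```

```bash
cat >> h.py <<'E'
def angle():
    s=arm.sense();m=q(s["tool_rot"]).as_matrix();g=s["ee_pos"]+.003*m[:,2];x=-m[:,0];arm.snapshot("scene")
    A=np.radians(np.arange(-10,90.));P=np.array([g+x*(-.155*np.cos(a)+.042*np.sin(a))+[0,0,-.155*np.sin(a)-.042*np.cos(a)] for a in A])
    uv=proj("scene",P)
    for r in arm.spot_point("tray_lip","scene")[:2]:
        e=np.linalg.norm(uv-np.array(r["point"])[::-1],axis=1);k=e.argmin();print("tip",np.degrees(A[k]).round(),"px err",e[k].round(1),"lip",P[k].round(3),round(r["conf"],2))
    print("M",s["ft_torque"].round(3),"F",s["force"].round(1),"ff",round(s["finger_force"],1),"dishes",[(np.round(r["point"]).tolist(),round(r["conf"],2)) for r in arm.spot_point("dish_a","scene")])
E
python3 -c "
from h import *
angle()"
```

```text
tip -4.0 px err 0.2 lip [ 0.396 -0.064  0.167] 0.59
M [-0.008 -0.151  0.004] F [ 1.1 -0.1 -1.9] ff 20.0 dishes [([189.0, 269.0], 0.9), ([210.0, 368.0], 0.85), ([173.0, 261.0], 0.71), ([240.0, 368.0], 0.54)]
```

{"name": "play_rows", "arguments": {"steps": [[10, 0, 0, 0, 0], [10, 0, 0, 0, 0]], "force": 14}}

```text
time_s: 8.85
ee_pos: [0.5536, -0.0531, 0.2005]
tool_rot: [-0.0, -0.035, 0.999, -0.0]
force: [-0.9, -0.1, -2.4]
finger_gap: 0.275
finger_force: 14.0
```

```bash
python3 -c "
from h import *
angle()"
```

```text
tip 0.0 px err 2.9 lip [ 0.399 -0.064  0.156] 0.77
M [ 0.034 -0.113 -0.029] F [-0.9 -0.1 -2.4] ff 14.0 dishes [([174.0, 260.0], 0.84), ([243.0, 371.0], 0.84), ([207.0, 368.0], 0.77), ([189.0, 270.0], 0.64)]
```

{"name": "play_rows", "arguments": {"steps": [[10, 0, 0, 0, 0], [10, 0, 0, 0, 0]], "force": 10}}

```text
time_s: 9.2
ee_pos: [0.5536, -0.0531, 0.2005]
tool_rot: [-0.0, -0.035, 0.999, -0.0]
force: [0.7, 0.2, -1.3]
finger_gap: 0.27
finger_force: 10.0
```

```bash
python3 -c "
from h import *
angle()"
```

```text
tip 0.0 px err 1.1 lip [ 0.399 -0.064  0.156] 0.96
M [-0.028 -0.076  0.042] F [ 0.7  0.2 -1.3] ff 10.0 dishes [([206.0, 368.0], 0.81), ([243.0, 368.0], 0.66), ([180.0, 173.0], 0.6), ([190.0, 268.0], 0.58), ([174.0, 261.0], 0.5)]
```

{"name": "play_rows", "arguments": {"steps": [[10, 0, 0, 0, 0], [10, 0, 0, 0, 0]], "force": 7}}

```text
time_s: 9.55
ee_pos: [0.5535, -0.0531, 0.2005]
tool_rot: [-0.0, -0.035, 0.999, -0.0]
force: [0.4, 0.6, -2.4]
finger_gap: 0.28
finger_force: 7.0
```

```bash
python3 -c "
from h import *
angle()"
```

```text
tip 15.0 px err 1.0 lip [ 0.415 -0.063  0.117] 0.93
tip 89.0 px err 103.4 lip [ 0.593 -0.05   0.042] 0.49
M [ 0.035 -0.075  0.062] F [ 0.4  0.6 -2.4] ff 7.0 dishes [([175.0, 258.0], 0.71), ([240.0, 368.0], 0.62), ([210.0, 369.0], 0.6), ([193.0, 266.0], 0.53)]
```

{"name": "play_rows", "arguments": {"steps": [[10, 0, 0, 0, 0], [10, 0, 0, 0, 0]]}}

```text
time_s: 9.9
ee_pos: [0.5536, -0.0531, 0.2006]
tool_rot: [-0.0, -0.035, 0.999, 0.0]
force: [-0.0, 0.1, -2.1]
finger_gap: 0.274
finger_force: 7.0
```

```bash
python3 -c "
from h import *
angle()"
```

```text
M [-0.012 -0.081 -0.032] F [-0.   0.1 -2.1] ff 7.0 dishes [([181.0, 260.0], 0.84), ([242.0, 366.0], 0.69), ([204.0, 267.0], 0.65), ([208.0, 367.0], 0.63)]
```

{"name": "play_rows", "arguments": {"steps": [[10, 0, 0, 0, 0], [10, 0, 0, 0, 0], [10, 0, 0, 0, 0]]}}

```text
time_s: 10.35
ee_pos: [0.5536, -0.0531, 0.2006]
tool_rot: [-0.0, -0.035, 0.999, -0.0]
force: [-0.4, 0.0, -1.4]
finger_gap: 0.277
finger_force: 7.0
```

Run:
```python
from h import *
angle()
im,d=arm.snapshot("scene");cv2.imwrite("pics/c4.png",cv2.resize(im[100:290,170:370][...,::-1],None,fx=3,fy=3,interpolation=2))
```

```text
tip 27.0 px err 0.7 lip [ 0.435 -0.061  0.09 ] 0.95
M [ 0.002 -0.035 -0.019] F [-0.4  0.  -1.4] ff 7.0 dishes [([234.0, 274.0], 0.63), ([243.0, 366.0], 0.62), ([237.0, 276.0], 0.47)]
```

View pics/c4.png

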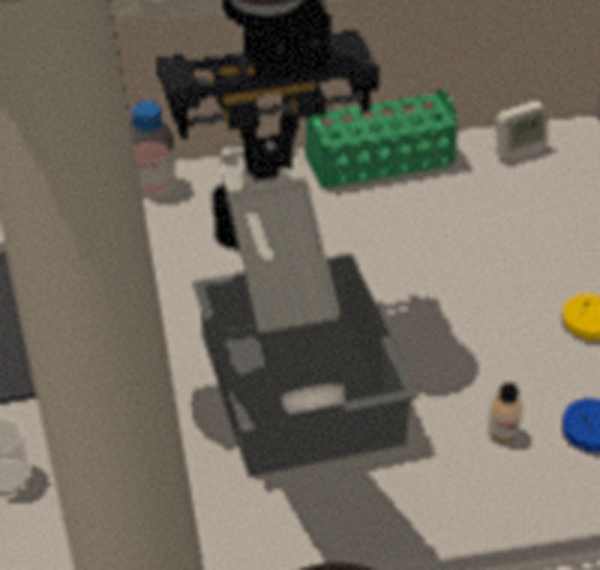

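The tray is empty, and a dish shows in the tub at (312,398). I'll firm the grip, rise and carry it to the plate.

{"name": "play_rows", "arguments": {"steps": [[10, 0, 0, 0, 0], [10, 0, 0, 0, 0], [10, 0, 0, -10, 0.6], [10, 0, 0, -15, 0.7], [10, 0, 0, -10, 0], [10, 0, 10, 0, 0], [10, -8, 20, 0, 0], [10, -10, 25, 0, 0], [10, -10, 25, 0, 0], [10, -10, 25, 0, 0]], "force": 30}}

```text
time_s: 11.55
ee_pos: [0.5864, 0.0552, 0.2351]
tool_rot: [-0.0, -0.024, 1.0, 0.0]
force: [-0.6, 0.2, -1.6]
finger_gap: 0.274
finger_force: 30.0
```

```bash
python3 -c "
from h import *
to(.6385,.211,.16,2.75)"
```

```text
t 11.55 pos [0.5864 0.0552 0.2351] yaw(tray) 2.71 F [-0.6  0.2 -1.6] M [-0.06 -0.06  0.  ] gap 23.9 ff 30.0 tiltz [-0.001  0.    -1.   ]
tool shift mm [-59.5 153.2  75.1] turn -0.04
```

{"name": "play_rows", "arguments": {"steps": [[10, -9, 23, 0, 0], [10, -9, 23, 0, 0], [10, -9, 23, 0, 0], [10, -9, 23, 0, 0], [10, -9, 23, 10, 0], [10, -7, 18, 15, 0], [10, -4, 10, 20, 0], [10, 0, 0, 15, 0], [10, 0, 0, 10, 0], [10, 0, 0, 0, 0]]}}

```text
time_s: 12.55
ee_pos: [0.6344, 0.1987, 0.1624]
tool_rot: [-0.003, -0.024, 1.0, -0.001]
force: [0.7, -0.6, -1.6]
finger_gap: 0.272
finger_force: 30.0
```

Run:
```python
from h import *
to(.6385,.211,.12,2.75);angle()
im,d=arm.snapshot("top");cv2.imwrite("pics/c5.png",np.hstack([cv2.resize(x[...,::-1],None,fx=3.4,fy=3.4,interpolation=2) for x in (im[110:240,130:240],im[110:240,210:300])]))
```

```text
t 12.55 pos [0.6344 0.1987 0.1624] yaw(tray) 2.69 F [ 0.7 -0.6 -1.6] M [-0.05 -0.02  0.04] gap 23.7 ff 30.0 tiltz [-0.005 -0.002 -1.   ]
tool shift mm [-4.9 12.2 42.4] turn -0.06
M [-0.054 -0.017  0.045] F [ 0.7 -0.6 -1.6] ff 30.0 dishes [([205.0, 367.0], 0.84), ([233.0, 270.0], 0.53), ([237.0, 275.0], 0.43)]
```

View pics/c5.png

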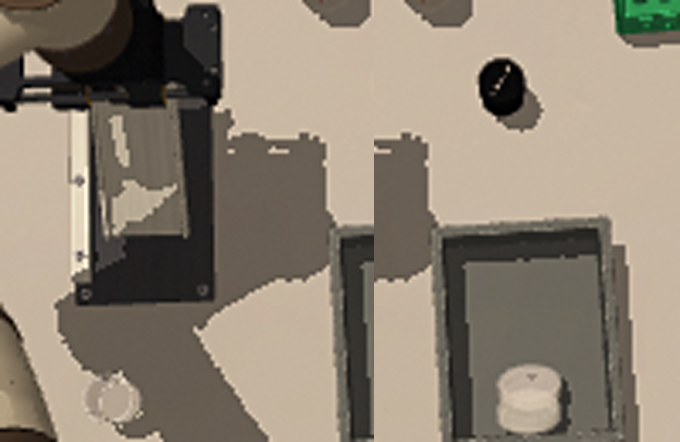

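The top view shows both dishes in the tub, overlapping at (530,390), and the tray tipped over the plate at (140,160) clear of the fences. I'll lower it with a light grip so that it swings back flat.

{"name": "play_rows", "arguments": {"steps": [[10, 0, 4, 15, 0], [10, 0, 2, 15, 0], [10, 0, 0, 8, 0], [10, 0, 0, 8, 0], [10, 0, 0, 8, 0], [10, 0, 0, 8, 0], [10, 0, 0, 8, 0], [10, 0, 0, 8, 0], [10, 0, 0, 0, 0]], "force": 10}}

```text
time_s: 13.65
ee_pos: [0.6344, 0.2046, 0.0857]
tool_rot: [-0.002, -0.023, 1.0, -0.001]
force: [0.2, 0.0, -1.9]
finger_gap: 0.275
finger_force: 10.0
```

```bash
python3 -c "
from h import *
to(.6385,.208,.0586,2.75);angle()"
```

```text
t 13.65 pos [0.6344 0.2046 0.0857] yaw(tray) 2.68 F [ 0.2  0.  -1.9] M [ 0.01 -0.06  0.03] gap 23.9 ff 10.0 tiltz [-0.003 -0.001 -1.   ]
tool shift mm [-4.3  3.2 27.1] turn -0.07
M [ 0.009 -0.057  0.03 ] F [ 0.2  0.  -1.9] ff 10.0 dishes [([241.0, 370.0], 0.87), ([238.0, 276.0], 0.6), ([209.0, 370.0], 0.52), ([236.0, 273.0], 0.46)]
```

{"name": "play_rows", "arguments": {"steps": [[10, 0, 0, 5, 0], [10, 0, 0, 5, 0], [10, 0, 0, 5, 0], [10, 0, 0, 5, 0], [10, 0, 0, 4, 0], [10, 0, 0, 0, 0], [10, 0, 0, 0, 0]]}}

```text
time_s: 14.5
ee_pos: [0.6351, 0.205, 0.063]
tool_rot: [-0.0, -0.024, 1.0, -0.0]
force: [-0.6, -0.1, -1.8]
finger_gap: 0.277
finger_force: 10.0
```

```bash
python3 -c "
from h import *
to(.6385,.208,.0586,2.75);angle()"
```

```text
t 14.5 pos [0.6351 0.205  0.063 ] yaw(tray) 2.71 F [-0.6 -0.1 -1.8] M [ 0.04 -0.13 -0.03] gap 24.1 ff 10.0 tiltz [-0.001 -0.    -1.   ]
tool shift mm [-3.5  2.9  4.4] turn -0.04
M [ 0.042 -0.132 -0.028] F [-0.6 -0.1 -1.8] ff 10.0 dishes [([244.0, 369.0], 0.86), ([207.0, 369.0], 0.84), ([238.0, 275.0], 0.54), ([234.0, 273.0], 0.52)]
```

{"name": "play_rows", "arguments": {"steps": [[10, 0, 0, 1.5, 0], [10, 0, 0, 1.5, 0], [10, 0, 0, 1.5, 0], [10, 0, 0, 0, 0], [10, 0, 0, 0, 0]]}}

```text
time_s: 15.15
ee_pos: [0.6358, 0.2052, 0.06]
tool_rot: [0.001, -0.024, 1.0, 0.0]
force: [-1.0, 0.3, 3.5]
finger_gap: 0.273
finger_force: 10.0
```

```bash
python3 -c "
from h import *
to(.6385,.208,.0586,2.75)"
```

```text
t 15.15 pos [0.6358 0.2052 0.06  ] yaw(tray) 2.73 F [-1.   0.3  3.5] M [-0.11  0.39 -0.01] gap 23.8 ff 10.0 tiltz [ 0.001  0.    -1.   ]
tool shift mm [-2.8  2.7  1.4] turn -0.02
```

{"name": "play_rows", "arguments": {"steps": [[10, 0, 0, 1.5, 0], [10, 0, 0, 1, 0], [10, 0, 0, 0, 0], [10, 0, 0, 0, 0]]}}

```text
time_s: 15.55
ee_pos: [0.6361, 0.2052, 0.0595]
tool_rot: [0.001, -0.024, 1.0, 0.0]
force: [-3.9, -0.6, 12.8]
finger_gap: 0.278
finger_force: 10.0
```

Run:
```python
from h import *
to(.6385,.208,.0586,2.75)
im,d=arm.snapshot("top");cv2.imwrite("pics/c6.png",np.vstack([cv2.resize(im[115:205,130:240][...,::-1],None,fx=3.3,fy=3.3,interpolation=2),cv2.resize(arm.snapshot("scene")[0][150:240,130:240][...,::-1],None,fx=3.3,fy=3.3,interpolation=2)]))
```

```text
t 15.55 pos [0.6361 0.2052 0.0595] yaw(tray) 2.77 F [-3.9 -0.6 12.8] M [-0.34  1.17 -0.01] gap 24.1 ff 10.0 tiltz [ 0.002  0.    -1.   ]
tool shift mm [-2.5  2.7  0.9] turn 0.02
```

View pics/c6.png

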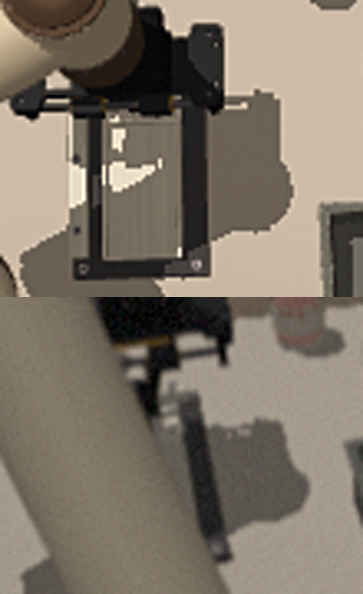

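The tray lies flat inside the plate area, short of both fences: side fence on the left, end fence under the gripper. I'll relieve the press, let it settle and regrip.

{"name": "play_rows", "arguments": {"steps": [[10, 0, 0, -1, 0], [10, 0, 0, -1, 0], [30, 0, 0, 0, 0], [30, 0, 0, 0, 0], [30, 0, 0, 0, 0], [30, 0, 0, 0, 0], [10, 0, 0, 0, 0], [10, 0, 0, 0, 0], [10, 0, 0, 0, 0], [10, 0, 0, 0, 0]], "force": 25}}

```text
time_s: 16.65
ee_pos: [0.6353, 0.205, 0.0583]
tool_rot: [-0.0, -0.024, 1.0, -0.0]
force: [0.8, -0.2, -0.8]
finger_gap: 0.274
finger_force: 25.0
```

```bash
python3 -c "
from h import *
to(.650,.2215,.0586,2.75)"
```

```text
t 16.65 pos [0.6353 0.205  0.0583] yaw(tray) 2.7 F [ 0.8 -0.2 -0.8] M [-0.02 -0.1  -0.02] gap 23.9 ff 25.0 tiltz [-0. -0. -1.]
tool shift mm [-15.4  15.8  -0.3] turn -0.05
```

{"name": "play_rows", "arguments": {"steps": [[10, -4, 0, 0, 0], [10, -4, 0, 0, 0], [10, -3, 0, 0, 0], [10, -1, 0, 0, 0], [10, 0, 0, 0, 0], [10, 0, 0, 0, 0]]}}

```text
time_s: 17.25
ee_pos: [0.6474, 0.2056, 0.0585]
tool_rot: [-0.0, -0.024, 1.0, -0.0]
force: [0.2, 0.3, -1.5]
finger_gap: 0.276
finger_force: 25.0
```

{"name": "play_rows", "arguments": {"steps": [[10, -1, 0, 0, 0], [10, 0, 0, 0, 0], [10, 0, 0, 0, 0]]}}

```text
time_s: 17.55
ee_pos: [0.6484, 0.2057, 0.0585]
tool_rot: [-0.0, -0.024, 1.0, -0.0]
force: [0.8, 0.1, -0.9]
finger_gap: 0.276
finger_force: 25.0
```

{"name": "play_rows", "arguments": {"steps": [[10, -1, 0, 0, 0], [10, 0, 0, 0, 0], [10, 0, 0, 0, 0]]}}

```text
time_s: 17.85
ee_pos: [0.6495, 0.2058, 0.0585]
tool_rot: [0.0, -0.024, 1.0, 0.0]
force: [-0.1, -0.1, -1.9]
finger_gap: 0.278
finger_force: 25.0
```

```bash
python3 -c "
from h import *
to(.650,.2215,.0586,2.75)"
```

```text
t 17.85 pos [0.6495 0.2058 0.0585] yaw(tray) 2.71 F [-0.1 -0.1 -1.9] M [ 0.   -0.05 -0.02] gap 24.1 ff 25.0 tiltz [ 0.  0. -1.]
tool shift mm [-1.3 15.7 -0.1] turn -0.04
```

{"name": "play_rows", "arguments": {"steps": [[10, -1, 0, 0.6, 0], [10, 0, 0, 0, 0], [10, 0, 0, 0, 0]]}}

```text
time_s: 18.15
ee_pos: [0.6505, 0.2058, 0.0583]
tool_rot: [0.0, -0.024, 1.0, -0.0]
force: [-0.8, 0.7, 0.0]
finger_gap: 0.275
finger_force: 25.0
```

{"name": "play_rows", "arguments": {"steps": [[10, -1, 0, 0, 0], [10, 0, 0, 0, 0], [10, 0, 0, 0, 0]]}}

```text
time_s: 18.45
ee_pos: [0.6516, 0.2058, 0.0583]
tool_rot: [0.0, -0.024, 1.0, 0.0]
force: [-1.3, 0.2, 1.9]
finger_gap: 0.275
finger_force: 25.0
```

{"name": "play_rows", "arguments": {"steps": [[10, -1, 0, 0, 0], [10, 0, 0, 0, 0], [10, 0, 0, 0, 0]]}}

```text
time_s: 18.75
ee_pos: [0.6524, 0.2059, 0.0583]
tool_rot: [-0.0, -0.024, 1.0, -0.0]
force: [-3.0, -0.1, 4.3]
finger_gap: 0.27
finger_force: 25.0
```

```bash
python3 -c "
from h import *
to(.650,.2215,.0586,2.75)"
```

```text
t 18.75 pos [0.6524 0.2059 0.0583] yaw(tray) 2.72 F [-3.  -0.1  4.3] M [-0.05  0.72  0.08] gap 23.5 ff 25.0 tiltz [-0. -0. -1.]
tool shift mm [ 1.7 15.7 -0.3] turn -0.03
```

{"name": "play_rows", "arguments": {"steps": [[10, -1, 0, -0.2, 0], [10, 0, 0, 0, 0], [10, 0, 0, 0, 0]]}}

```text
time_s: 19.05
ee_pos: [0.6525, 0.2058, 0.0583]
tool_rot: [-0.001, -0.024, 1.0, -0.0]
force: [-6.1, -0.3, 5.2]
finger_gap: 0.27
finger_force: 25.0
```

{"name": "play_rows", "arguments": {"steps": [[10, -1, 0, 0, 0], [10, 0, 0, 0, 0], [10, 0, 0, 0, 0]]}}

```text
time_s: 19.35
ee_pos: [0.6527, 0.2058, 0.0583]
tool_rot: [-0.002, -0.024, 1.0, -0.001]
force: [-7.9, -0.4, 6.3]
finger_gap: 0.273
finger_force: 25.0
```

```bash
python3 -c "
from h import *
to(.650,.2215,.0586,2.75)"
```

```text
t 19.35 pos [0.6527 0.2058 0.0583] yaw(tray) 2.74 F [-7.9 -0.4  6.3] M [0.18 2.12 0.13] gap 23.8 ff 25.0 tiltz [-0.004 -0.001 -1.   ]
tool shift mm [ 1.9 15.8 -0.3] turn -0.01
```

The end fence is touched at post x ≈ 0.6525. I'll ease off 2.5 mm and go for the side fence.

{"name": "play_rows", "arguments": {"steps": [[10, 2.5, 0, -0.3, 0], [10, 0, 4, 0, 0], [10, 0, 4, 0, 0], [10, 0, 3, 0, 0], [10, 0, 1, 0, 0], [10, 0, 0, 0, 0], [10, 0, 0, 0, 0]]}}

```text
time_s: 20.05
ee_pos: [0.6516, 0.2183, 0.0583]
tool_rot: [0.0, -0.024, 1.0, 0.0]
force: [0.3, 0.4, -1.3]
finger_gap: 0.274
finger_force: 25.0
```

{"name": "play_rows", "arguments": {"steps": [[10, 0, 1, 0, 0], [10, 0, 0, 0, 0], [10, 0, 0, 0, 0]]}}

```text
time_s: 20.35
ee_pos: [0.6513, 0.2189, 0.0583]
tool_rot: [-0.0, -0.024, 1.0, 0.0]
force: [0.2, 0.0, -1.5]
finger_gap: 0.273
finger_force: 25.0
```

{"name": "play_rows", "arguments": {"steps": [[10, 0, 1, 0, 0], [10, 0, 0, 0, 0], [10, 0, 0, 0, 0]]}}

```text
time_s: 20.65
ee_pos: [0.6511, 0.2198, 0.0583]
tool_rot: [-0.0, -0.024, 1.0, -0.0]
force: [-0.1, -0.6, -0.7]
finger_gap: 0.273
finger_force: 25.0
```

{"name": "play_rows", "arguments": {"steps": [[10, 0, 1, 0, 0], [10, 0, 0, 0, 0], [10, 0, 0, 0, 0]]}}

```text
time_s: 20.95
ee_pos: [0.6511, 0.2207, 0.0583]
tool_rot: [-0.0, -0.024, 1.0, -0.0]
force: [-0.5, 0.1, -1.7]
finger_gap: 0.274
finger_force: 25.0
```

```bash
python3 -c "
from h import *
to(.650,.2215,.0586,2.75)"
```

```text
t 20.95 pos [0.6511 0.2207 0.0583] yaw(tray) 2.72 F [-0.5  0.1 -1.7] M [-0.15  0.03  0.04] gap 23.9 ff 25.0 tiltz [-0. -0. -1.]
tool shift mm [ 1.1  0.8 -0.3] turn -0.03
```

{"name": "play_rows", "arguments": {"steps": [[10, 0, 1, 0, 0], [10, 0, 0, 0, 0], [10, 0, 0, 0, 0]]}}

```text
time_s: 21.25
ee_pos: [0.6512, 0.2215, 0.0584]
tool_rot: [-0.0, -0.024, 1.0, -0.0]
force: [0.6, -1.6, -2.0]
finger_gap: 0.27
finger_force: 25.0
```

{"name": "play_rows", "arguments": {"steps": [[10, 0, 1, 0, 0], [10, 0, 0, 0, 0], [10, 0, 0, 0, 0]]}}

```text
time_s: 21.55
ee_pos: [0.6512, 0.2218, 0.0585]
tool_rot: [-0.0, -0.024, 1.0, -0.001]
force: [1.9, -5.1, -1.4]
finger_gap: 0.272
finger_force: 25.1
```

{"name": "play_rows", "arguments": {"steps": [[10, 0, 1, 0, 0], [10, 0, 0, 0, 0], [10, 0, 0, 0, 0]]}}

```text
time_s: 21.85
ee_pos: [0.6512, 0.2218, 0.0585]
tool_rot: [-0.001, -0.024, 1.0, -0.001]
force: [2.3, -7.0, -0.9]
finger_gap: 0.27
finger_force: 25.1
```

```bash
python3 -c "
from h import *
to(.650,.2215,.0586,2.75)"
```

```text
t 21.85 pos [0.6512 0.2218 0.0585] yaw(tray) 2.73 F [ 2.3 -7.  -0.9] M [-2.28 -0.67  0.43] gap 23.5 ff 25.1 tiltz [-0.001 -0.003 -1.   ]
tool shift mm [ 1.2 -0.3 -0.1] turn -0.02
```

{"name": "play_rows", "arguments": {"steps": [[10, -1, 0, 0.6, 0], [10, -1, 0, 0, 0], [10, 0, 0, 0, 0], [10, 0, 0, 0, 0]]}}

```text
time_s: 22.25
ee_pos: [0.6515, 0.2218, 0.0584]
tool_rot: [-0.002, -0.024, 1.0, -0.002]
force: [-3.0, -7.5, 3.7]
finger_gap: 0.276
finger_force: 25.1
```

{"name": "play_rows", "arguments": {"steps": [[10, -1, 0.5, 0, 0], [10, -1, 0, 0, 0], [10, 0, 0, 0, 0], [10, 0, 0, 0, 0]]}}

```text
time_s: 22.65
ee_pos: [0.652, 0.2219, 0.0585]
tool_rot: [-0.004, -0.024, 1.0, -0.003]
force: [-6.5, -7.2, 6.1]
finger_gap: 0.272
finger_force: 25.1
```

{"name": "play_rows", "arguments": {"steps": [[10, -1, 0.5, 0, 0], [10, -1, 0, 0, 0], [10, 0, 0, 0, 0], [10, 0, 0, 0, 0]]}}

```text
time_s: 23.05
ee_pos: [0.6522, 0.2219, 0.0585]
tool_rot: [-0.006, -0.023, 1.0, -0.003]
force: [-11.5, -8.0, 10.5]
finger_gap: 0.275
finger_force: 25.0
```

```bash
python3 -c "
from h import *
to(.650,.2215,.0586,2.75)"
```

```text
t 23.05 pos [0.6522 0.2219 0.0585] yaw(tray) 2.67 F [-11.5  -8.   10.5] M [-2.12  3.22  0.32] gap 23.9 ff 25.0 tiltz [-0.012 -0.007 -1.   ]
tool shift mm [ 2.2 -0.3 -0.1] turn -0.08
```

Both fences are in contact, but the push also tilts the tool slightly (0.7°). I'll ease the side pushes, add a little downforce, and briefly slacken the grip so the tray can seat flat.

{"name": "play_rows", "arguments": {"steps": [[10, 1.5, -0.5, 0, 0], [10, 1, -0.5, 0.3, 0], [10, 0, 0, 0, 0], [10, 0, 0, 0, 0]], "force": 25}}

```text
time_s: 23.45
ee_pos: [0.652, 0.2218, 0.0585]
tool_rot: [-0.003, -0.024, 1.0, -0.002]
force: [-5.8, -6.7, 6.6]
finger_gap: 0.27
finger_force: 25.0
```

```bash
python3 -c "
from h import *
to(.650,.2215,.0586,2.75)"
```

```text
t 23.45 pos [0.652  0.2218 0.0585] yaw(tray) 2.7 F [-5.8 -6.7  6.6] M [-1.83  1.81  0.28] gap 23.4 ff 25.0 tiltz [-0.006 -0.004 -1.   ]
tool shift mm [ 2.1 -0.3 -0.1] turn -0.05
```

{"name": "play_rows", "arguments": {"steps": [[10, 0, 0, 0, 0], [10, 0, 0, 0, 0], [10, 0, 0, 0, 0]], "force": 8}}

```text
time_s: 23.75
ee_pos: [0.6521, 0.2218, 0.0584]
tool_rot: [-0.003, -0.023, 1.0, -0.002]
force: [-5.6, -6.2, 6.2]
finger_gap: 0.271
finger_force: 8.0
```

```bash
python3 -c "
from h import *
to(.650,.2215,.0586,2.75)"
```

```text
t 23.75 pos [0.6521 0.2218 0.0584] yaw(tray) 2.64 F [-5.6 -6.2  6.2] M [-1.89  1.76  0.04] gap 23.5 ff 8.0 tiltz [-0.006 -0.004 -1.   ]
tool shift mm [ 2.1 -0.2 -0.2] turn -0.11
```

{"name": "play_rows", "arguments": {"steps": [[10, -0.8, 0, 0, -0.1], [10, 0, 0, 0, 0], [10, 0, 0, 0, 0], [10, 0, 0, 0, 0]], "force": 10}}

```text
time_s: 24.15
ee_pos: [0.6521, 0.2218, 0.0584]
tool_rot: [-0.004, -0.024, 1.0, -0.002]
force: [-8.1, -5.4, 6.9]
finger_gap: 0.277
finger_force: 10.0
```

```bash
python3 -c "
from h import *
to(.650,.2215,.0586,2.75)"
```

```text
t 24.15 pos [0.6521 0.2218 0.0584] yaw(tray) 2.73 F [-8.1 -5.4  6.9] M [-1.73  2.29  0.02] gap 24.1 ff 10.0 tiltz [-0.008 -0.004 -1.   ]
tool shift mm [ 2.1 -0.2 -0.2] turn -0.02
```

{"name": "play_rows", "arguments": {"steps": [[10, -0.5, 0.3, 0, 0], [10, 0, 0, 0, 0], [10, 0, 0, 0, 0], [10, 0, 0, 0, 0], [10, 0, 0, 0, 0]], "force": 20}}

```text
time_s: 24.65
ee_pos: [0.6521, 0.2218, 0.0584]
tool_rot: [-0.005, -0.024, 1.0, -0.002]
force: [-9.2, -6.1, 8.7]
finger_gap: 0.277
finger_force: 20.0
```

Run:
```python
from h import *
to(.650,.2215,.0586,2.75)
im,d=arm.snapshot("top")
v=cv2.resize(im[120:240,135:300][...,::-1],None,fx=4.8,fy=4.8,interpolation=2)
r=R.from_euler('z',2.72,degrees=True);s=arm.sense();o=s["ee_pos"]*[1,1,0]+[0,0,.008]-r.apply([.065,0,0])
P=np.array([[-.09,-.038,.014],[.09,-.038,.014],[.09,.038,.014],[-.09,.038,.014]])
uv=((proj("top",r.apply(P)+o)-[135,120]+.5)*4.8).astype(np.int32);cv2.polylines(v,[uv.reshape(-1,1,2)],True,(0,0,255),1)
cv2.imwrite("pics/c7.png",v)
```

```text
t 24.65 pos [0.6521 0.2218 0.0584] yaw(tray) 2.73 F [-9.2 -6.1  8.7] M [-1.85  2.62  0.13] gap 24.1 ff 20.0 tiltz [-0.009 -0.005 -1.   ]
tool shift mm [ 2.2 -0.2 -0.2] turn -0.02
```

View pics/c7.png

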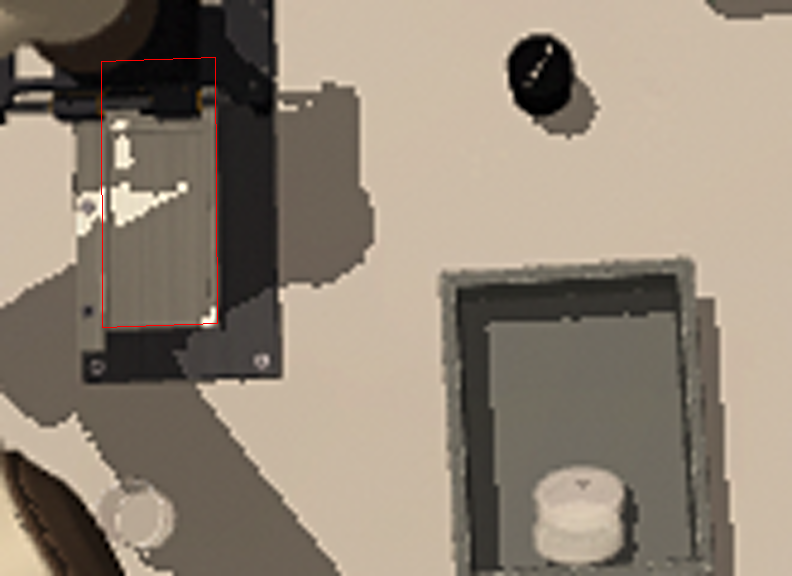

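The picture shows the tray flush along the side fence (x ≈ 102 px) and square on the plate. Both dishes lie in the tub at (580,510), and the can and beaker are undisturbed. The forces show real contact on both fences, because Fx (-9.2 N) is more than friction alone could give.

```bash
python3 -c "
from rig import arm
print(arm.job_done())"
```

```text
the job is handed in; nothing more can be done
None
```

I handed the job in at about 25 s of robot time: both dishes are in the tub, and the empty tray lies flat on the plate, held pressed against both fences, with the can and beaker undisturbed and the arm never near the flask (I didn't recheck it at the end).

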